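# Hold the red gift box to the counter scanner

### The job

Ring up the red gift box: take it out of the crate without disturbing the other goods, and carry it over the stand of glass jars without touching jars or stand. Present it to the flat scanner in the counter: code side down as it lies, level, centred over the window with its long sides along the window's long sides, about a finger's width above the glass and never touching the scanner. The scanner reads it only while it is held still there, so finish with the box in the gripper, hovering; do not put it down or let go.

Things in the scene. Friction and masses are not known exactly. Their poses are not given: they have to be found in the camera images.
- red_box: The red one. A gift carton 100 long (its x) by 56 wide (its y) by 45 high (its z), rigid, 0.13 to 0.25 kg. Flat gold ribbon band across it, 18 mm from the middle, and a flat round gold seal. It lies on its underside in the crate. Origin: centre of the underside, which is also the centre of the printed code; z up.
- white_box: White with a pink ribbon band, not wanted. Same carton size as the red one, lying in the crate. Origin: centre of the underside, x along its length, z up.
- brown_box: Dark brown with a cream ribbon band, not wanted. Same carton size as the red one, lying in the crate. Origin: centre of the underside, x along its length, z up.
- tin: Round copper tin, 72 diameter, 43 high, not wanted, standing in the crate. Origin: centre of the underside.
- bar: Thin chocolate bar in blue and gold wrap, 24 (its x) by 110 (its y) by 12 high, not wanted, lying across the middle of the crate. Origin: centre of the underside.
- crate: Shallow slatted open crate, fixed, to the robot's left: 340 (its x) by 270 (its y) by 50 high outside, walls and floor 8 thick. Cartons and tin lie apart on its floor, one in each quarter, in any order, the bar between, cartons' lengths within about 26 degrees of the robot's x axis; each long side of a carton has 25 mm free for a finger. Origin: centre of its underside, on the work surface.
- jar_stand: Dark wooden stand, firmly placed, between crate and scanner: 330 long (its x), 100 wide (its y), board 28 high, with three glass sweet jars (80 diameter, glass lids with ball knobs) seated in it along its length, 105 apart. The knobs' tops are 174 above the work surface. Origin: centre of the underside, on the work surface.
- scanner: Flat checkout scanner in the counter, fixed, to the robot's right: steel plate 190 (its x) by 150 (its y), standing 6 above the work surface, with a dark glass window 130 (its x) by 90 (its y) in its middle showing red lines. Origin: centre of the underside, on the work surface; z up.
- scan_window (a point): Centre of the scanner window, on the glass surface, 6 above the work surface; x along the window's long sides, z up.
Things that resemble listed ones, but are neither listed nor needed, are in the scene too. Of the things like the red_box, leave any that is blue; of the rest the smaller one is meant.

How it is judged (in metres and radians):
On the way, in this order (a step that is already met when the one before it is completed fails the run):
1. the red box is lifted out of the crate in the gripper, its underside above the crate's rim (z of red_box in the frame of crate above 0.055 m and contact force between red_box and the fingers above 1 N), for 0.05 s.
2. the red box passes over the jar stand, its underside higher than the jars' knobs (z of red_box in the frame of jar_stand above 0.174 m and y of red_box in the frame of jar_stand between -0.06 and 0.06 m and x of red_box in the frame of jar_stand between -0.2 and 0.2 m), for 0.03 s.
At the end, for the whole second after the job is handed in: Red box held still by the gripper, underside centre within 15 mm of the window centre sideways and 4 to 32 mm above the glass, level within 7 deg, long sides within 8.5 deg of the window's, box and robot not touching the scanner, other goods within 25 mm of their start (horizontal distance between red_box and scan_window below 0.015 m and z of red_box in the frame of scan_window between 0.004 and 0.032 m and angle between the x axis of red_box and the x axis of scan_window, either way round below 0.15 rad and angle between red_box's own z axis and vertical below 0.12 rad and contact force between red_box and the fingers above 1 N and contact force between each of red_box, the arm, the fingers and scanner below 0.1 N and linear speed of red_box below 0.02 m/s and angular speed of red_box below 0.15 rad/s and distance of each of white_box, brown_box, tin, bar from where it was at the start of the episode below 0.025 m); the arm keeps its last pose, push and grip.
It fails at once if the box or the robot touches the scanner (contact force between any of red_box, the fingers, the arm and scanner above 0.3 N).
It fails at once if the box or the robot touches the jars or their stand (contact force between any of red_box, the fingers, the arm and jar_stand above 0.5 N).
It fails at once if another of the goods is shifted by more than 25 mm or tipped (distance of any of white_box, brown_box, tin, bar from where it was at the start of the episode above 0.025 m or angle between any of white_box, brown_box, tin, bar's own z axis and vertical above 0.3 rad).
It also fails if it takes over 48 s, if anything falls off the work surface, if the arm or the gripper's body presses on something with over 40 N, if the wrist force passes 120 N, or if a joint passes its speed limit or range.

### The arm

A 6-joint arm with a two-finger parallel gripper is mounted at the origin on the work surface. World frame = base frame: x ahead of the robot, y to its left, z up, the work surface at z = 0. Lengths are in m, angles in degrees, forces in N, time in s.
With the tool pointing down it reaches from about 0.375 to 0.9 m from the base axis. Payload 3.1 kg.
Tool frame: the origin (TCP) lies midway between the tips of the shut fingers; the grasp point (between the pads) lies 19 mm behind it; z points along the fingers, y is the line along which they close (so a half turn about z gives the same grasp; the last joint's range is limited). The gripper opens to 87 mm and grips with 3 to 60 N. Pads are 19 mm wide; open, the fingers measure 117 mm over their backs; the gripper's body (75 mm by 190 mm) begins 51 mm behind the grasp point.
Start: joints at [55.376, 30.224, 82.088, -0, 67.689, -10.227], TCP at [0.258, 0.569, 0.223] pointing down, gripper open.
Joint ranges: [-176.69, 176.69], [-43.24, 126.21], [12.49, 139.97], [-82, 262], [0, 151.66], [-163.58, 163.58]. Speed limits (degrees/s): [159.86, 159.86, 180, 180, 180, 180].

### API

Orientations are given as a 3x3 rotation matrix whose columns are the frame's x, y, z axes.
In Python, from rig import read_state, optics, bot gives the robot as it stands. The module is installed in compiled form; this text tells all that it offers.
- The arm moves only by the tool send_rows, never from a script. Its argument "commands" is a list of rows, each a list of 7 numbers: the turn, a rotation vector about the tool's x, y, z in units of 5 degrees (1.0 is 5 degrees), then the shift along the tool's x, y, z in units of 30 mm (1.0 is 30 mm), then the opening, from 0 (shut) to 1 (fully open). In form: [[rx, ry, rz, tx, ty, tz, gripper], ...]. A call has 1 to 20 rows; each row is the pose to reach, as a shift and turn from the pose commanded when the call began, along the tool's axes at that moment; what a row does not reach only later rows make up. A row lasts 1/12 s, in which the tool goes at most 41.7 mm and 7.16 degrees, less where a joint would pass 70% of its speed; a pose out of reach is approached as far as the arm can. A call with a gripper value outside its range is refused whole. The fingers move at their own pace and stop on an object; the grip force is fixed at half the most. Time passes only in rows, so rows that repeat a pose let the fingers close. It gives the time, the measured TCP pose, the force, the opening and the grip force at its end, in the units of the state.
- read_state(): the state, without advancing time (a new reading comes with each control period).
- optics.capture(name): name is "scene" or "side" or "wrist"; returns a dict with "image" (420x560x3 uint8, blue, green, red), "intrinsics" (3x3 intrinsics, pixels), "k1" (the pictures are not rectified: a ray, as slopes to the right and down, at radius r is drawn at 1 + k1 r^2 times it, then the intrinsics apply), "extrinsics" (4x4, takes a point from world to camera coordinates); the wrist camera has in their place "T_tool_cam" (4x4, takes a point from camera to tool coordinates, whose origin is the TCP and whose axes are the flange's). Camera axes: x right, y down, z forward; pixel columns grow to the right and rows downward; lengths in m; the calibration is good to about 2 mm. A picture is of the moment at which its call begins: read the wrist's pose just before it. There is no depth.
- bot.hand_in(): hands the job in; it is judged then, once.
The state is a dict: "time_s": time; "joint_positions": joint angles; "qvel": joint speeds; "tau": joint torques, N m; "position": TCP position; "tcp_rot": TCP orientation; "force": force on the tool from outside, world axes, zero at the start; "moment": the same for the moment, N m; "opening": opening from 0.0 (shut) to 1.0 (fully open); "grasp_force": force on a finger pad.
Only numpy, scipy, OpenCV 4.12 (cv2) and the standard library are available. Lean on these libraries where they do the work, as an engineer would, in place of code of your own. Each camera call takes 0.05 s, during which the arm holds its last target. There are 200 camera calls.

## Working session

There is one attempt and no reset: what is moved stays moved. The work goes in short steps, Python scripts to look and compute and a tool call to move; the robot and the scene stay as the last step left them, time stands still between calls to the robot, and variables do not carry over. Pictures are saved under pics/ and viewed, at most 10 in all, crops included, and the job is handed in when it is done.

Besides the shell and the picture viewer there is one more tool, called as a command line: name --pt "numbers of a row" for each row, then --argument value for the rest. send_rows: Moves the arm, as the interface text tells. Its arguments: {"type":"object","properties":{"commands":{"type":"array","items":{"type":"array","items":{"type":"number"}}}},"required":["commands"]}

```bash
mkdir -p pics
cat > h.py <<'E'
import numpy as np, cv2
from rig import read_state, optics, bot
def cap(n):
    s=read_state(); c=optics.capture(n)
    if n=="wrist":
        T=np.eye(4);T[:3,:3]=np.array(s["tcp_rot"]);T[:3,3]=s["position"]
        c["c2w"]=T@np.array(c["T_tool_cam"])
    else: c["c2w"]=np.linalg.inv(np.array(c["extrinsics"]))
    return c
def ray(c,px):
    K=np.array(c["intrinsics"],float);k=float(c["k1"])
    q=cv2.undistortPoints(np.array(px,float).reshape(-1,1,2),K,np.array([k,0,0,0,0.])).reshape(-1,2)
    d=np.c_[q,np.ones(len(q))]@c["c2w"][:3,:3].T
    return c["c2w"][:3,3],d
def plane(c,px,z):
    o,d=ray(c,px); return o+d*((z-o[2])/d[:,2])[:,None]
E
python3 - <<'E'
from h import *
s=read_state();print(s)
for n in("scene","side","wrist"):
    c=cap(n);cv2.imwrite(f"pics/{n}0.png",c["image"]);print(n,c["c2w"].round(3).tolist(),c["k1"],c["intrinsics"])
E
```

```text
{'time_s': 0.0, 'joint_positions': array([ 5.53744495e+01,  3.02771078e+01,  8.21591325e+01, -1.21874507e-05,
        6.76877413e+01, -1.02253866e+01]), 'qvel': array([ 0.08377091,  0.02733495, -0.04812614,  0.01405003, -0.06241651,
       -0.05169741]), 'tau': array([-4.56958251e-04, -4.40043533e+01, -1.76595980e+01,  6.33348478e-02,
        5.82674425e-02, -1.58133062e-04]), 'position': array([0.25771289, 0.56856986, 0.22157631]), 'tcp_rot': array([[-9.10682276e-01,  4.13105653e-01, -1.22938140e-03],
       [ 4.13107304e-01,  9.10680616e-01, -1.78073699e-03],
       [ 3.83941295e-04, -2.12955206e-03, -9.99997659e-01]]), 'force': array([-0.13723421, -0.08853498,  0.46529171]), 'moment': array([0.02509344, 0.01216148, 0.04115358]), 'grasp_force': 0.0, 'opening': 0.9990866533789133}
scene [[-0.239, 0.774, -0.586, 1.204], [0.971, 0.196, -0.137, 0.271], [0.009, -0.601, -0.799, 1.129], [0.0, 0.0, 0.0, 1.0]] -0.03289302860895483 [[463.81598953   0.         275.93199588]
 [  0.         463.81598953 210.0981518 ]
 [  0.           0.           1.        ]]
side [[0.981, -0.133, 0.142, 0.222], [-0.194, -0.695, 0.693, -0.754], [0.006, -0.707, -0.707, 0.891], [0.0, 0.0, 0.0, 1.0]] -0.14738057452788778 [[499.59082778   0.         268.86784304]
 [  0.         499.59082778 211.88700251]
 [  0.           0.           1.        ]]
wrist [[0.413, 0.882, 0.227, 0.196], [0.911, -0.399, -0.106, 0.599], [-0.003, 0.25, -0.968, 0.384], [0.0, 0.0, 0.0, 1.0]] 0.0027106205016622746 [[360.29899745   0.         283.17506552]
 [  0.         360.29899745 204.32603386]
 [  0.           0.           1.        ]]
```

View pics/scene0.png

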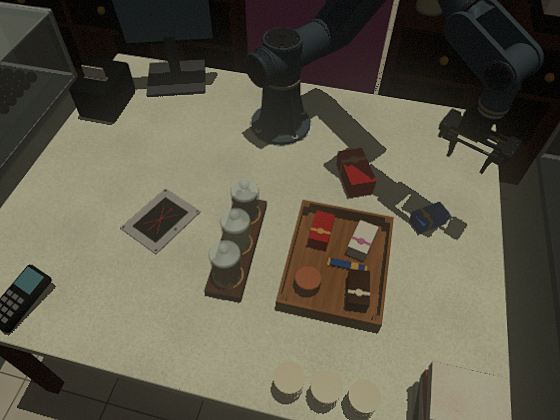

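View pics/side0.png

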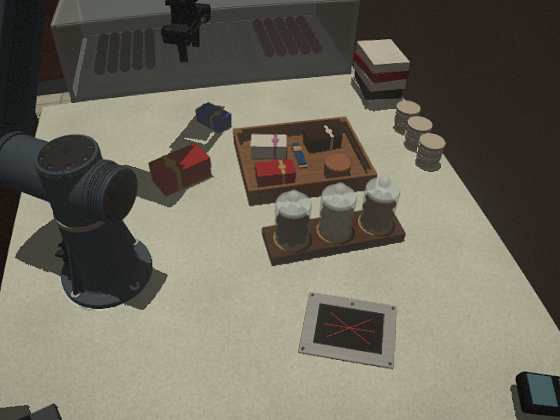

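View pics/wrist0.png

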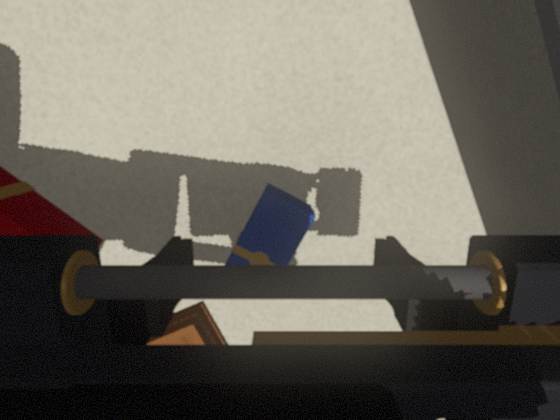

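The scene view has two red boxes: a small one in the crate at scene (321,230) / side (275,172), and a larger one on the table at scene (356,172) / side (180,168). A blue one is at scene (430,216). The small red box in the crate fits the description. The jar stand is at scene (237,240) and the scanner window at (160,220). I'll enlarge a crop to confirm, then measure.

Run:
```python
from h import *
a=cv2.imread("pics/scene0.png")[195:335,270:400];b=cv2.imread("pics/side0.png")[110:210,225:385]
a=cv2.resize(a,None,fx=3,fy=3,interpolation=cv2.INTER_CUBIC);b=cv2.resize(b,None,fx=2.5,fy=2.5,interpolation=cv2.INTER_CUBIC)
o=np.zeros((420,790,3),np.uint8);o[:,:390]=a;o[:250,390:790]=b
cv2.imwrite("pics/crop1.png",o)
for n,roi in (("scene",(300,205,345,255)),("side",(245,150,310,190))):
    c=cap(n);im=c["image"];h=cv2.cvtColor(im,cv2.COLOR_BGR2HSV)
    x0,y0,x1,y1=roi
    m=((h[...,0]<8)|(h[...,0]>172))&(h[...,1]>150)&(h[...,2]>50)
    mm=np.zeros(m.shape,np.uint8);mm[y0:y1,x0:x1]=m[y0:y1,x0:x1]
    v=h[...,2][mm>0];print(n,mm.sum(),np.histogram(v,12))
    g=im[...,2]*mm
    for y in range(y0,y1,2):print(y,' '.join('%3d'%t for t in g[y,x0:x1:2]))
```

```text
scene 522 (array([ 15,   2,   2,   1,   5,  12,  20,  12,  34, 211, 196,  12]), array([ 51.        ,  58.16666667,  65.33333333,  72.5       ,
        79.66666667,  86.83333333,  94.        , 101.16666667,
       108.33333333, 115.5       , 122.66666667, 129.83333333,
       137.        ]))
205   0   0   0   0   0   0   0   0   0   0   0   0   0   0   0   0   0   0   0   0   0   0   0
207   0   0   0   0   0   0   0   0   0   0   0   0   0   0   0   0   0   0   0   0   0   0   0
209   0   0   0   0   0   0   0   0   0   0   0   0   0   0   0   0   0   0   0   0   0   0   0
211   0   0   0   0   0   0   0   0 115 115  89  87   0   0   0   0   0   0   0   0   0   0   0
213   0   0   0   0   0   0   0   0 122 121 124 123 129 125  93  82   0   0   0   0   0   0   0
215   0   0   0   0   0   0   0   0 124 123 124 122 121 122 123 126 125 104   0   0   0   0   0
217   0   0   0   0   0   0   0 116 120 124 122 122 121 120 121 121 123  98   0   0   0   0   0
219   0   0   0   0   0   0   0 114 122 123 122 121 121 123 122 124 126   0   0   0   0   0   0
221   0   0   0   0   0   0   0 126 124 
[... 3810 characters left out ...]
   0   0   0   0   0
180   0   0   0   0   0   0   0   0   0   0   0   0   0   0   0   0   0   0   0   0   0   0   0   0   0   0   0   0   0   0   0   0   0
182   0   0   0   0   0   0   0   0   0   0   0   0   0   0   0   0   0   0   0   0   0   0   0   0   0   0   0   0   0   0   0   0   0
184   0   0   0   0   0   0   0   0   0   0   0   0   0   0   0   0   0   0   0   0   0   0   0   0   0   0   0   0   0   0   0   0   0
186   0   0   0   0   0   0   0   0   0   0   0   0   0   0   0   0   0   0   0   0   0   0   0   0   0   0   0   0   0   0   0   0   0
188   0   0   0   0   0   0   0   0   0   0   0   0   0   0   0   0   0   0   0   0   0   0   0   0   0   0   0   0   0   0   0   0   0
```

View pics/crop1.png

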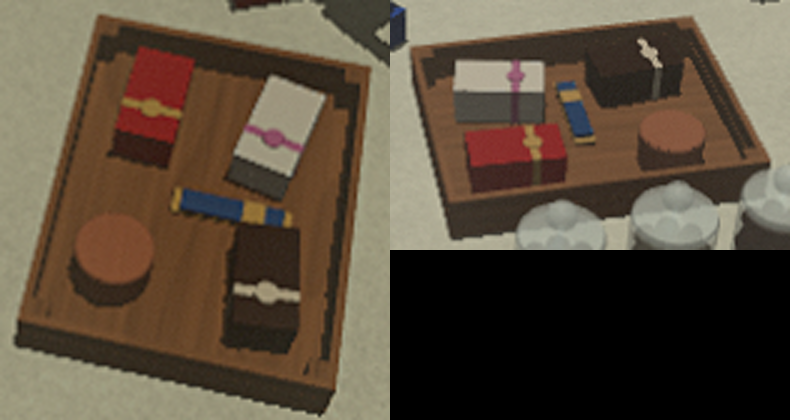

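The crop confirms it: a small red carton in the near-left quarter of the crate (crop 155,100), with a gold band and seal, clear of the white box and tin. Next I'll measure the red top, the window, the knobs and the goods.

```bash
cat >> h.py <<'E'
def rect(P):
    r=cv2.minAreaRect((P[:,:2]*1000).astype(np.float32)); b=cv2.boxPoints(r)
    e=[b[1]-b[0],b[2]-b[1]]; l=[np.hypot(*q) for q in e]; i=int(np.argmax(l))
    a=np.degrees(np.arctan2(e[i][1],e[i][0])); a=(a+90)%180-90
    return np.round(np.mean(b,0),1),np.round(sorted(l),1),round(float(a),1)
def redtop(c,roi,z,lo=100):
    h=cv2.cvtColor(c["image"],cv2.COLOR_BGR2HSV);x0,y0,x1,y1=roi
    m=((h[...,0]<8)|(h[...,0]>172))&(h[...,1]>150)&(h[...,2]>lo)
    q=np.zeros(m.shape,np.uint8);q[y0:y1,x0:x1]=m[y0:y1,x0:x1]
    return q
E
python3 - <<'E'
from h import *
def white(c,f,roi,z):
    x0,y0,x1,y1=roi;q=np.zeros(c["image"].shape[:2],np.uint8);q[y0:y1,x0:x1]=f[y0:y1,x0:x1]
    n,l,st,_=cv2.connectedComponentsWithStats(q);i=1+np.argmax(st[1:,4]);ys,xs=np.where(l==i)
    return plane(c,np.c_[xs,ys],z)
for n,R,S,W in (("scene",(300,205,345,243),(112,183,207,258),(345,215,385,260)),("side",(245,150,310,177),(290,285,405,375),(248,130,290,165))):
    c=cap(n);ys,xs=np.where(redtop(c,R,.053));print(n,"red",rect(plane(c,np.c_[xs,ys],.053)))
    h=cv2.cvtColor(c["image"],cv2.COLOR_BGR2HSV).astype(int);v=h[...,2]
    win=(v<75)|(h[...,1]>110)
    print(" window",rect(white(c,win,S,.006)))
    wh=(v>110)&(h[...,1]<60);print(" white",rect(white(c,wh,W,.053)))
c=cap("scene");print("knobs",plane(c,[(245,184),(236,214),(225,246)],.170).round(3).tolist())
print("crate rim",plane(c,[(302,202),(393,217),(382,328),(277,310)],.05).round(3).tolist())
c=cap("side");print("knobs",plane(c,[(291,195),(339,188),(383,181)],.170).round(3).tolist())
print("stand corners",plane(c,[(262,234),(273,263),(405,238)],.028).round(3).tolist())
print("crate rim",plane(c,[(234,129),(359,119),(376,179),(249,198)],.05).round(3).tolist())
E
```

```text
scene red (array([437.5, 224.7], dtype=float32), array([56.5, 98. ], dtype=float32), -3.4)
 window (array([ 496.6, -249.5], dtype=float32), array([ 97.3, 136.6], dtype=float32), -22.4)
 white (array([424.9, 347.3], dtype=float32), array([55.8, 62.8], dtype=float32), -13.0)
side red (array([436.5, 225.1], dtype=float32), array([ 58.1, 100. ], dtype=float32), -2.6)
 window (array([ 496.1, -248.4], dtype=float32), array([ 97.9, 137.2], dtype=float32), -22.6)
 white (array([425. , 347.8], dtype=float32), array([55.5, 63.9], dtype=float32), -10.8)
knobs [[0.436, 0.004, 0.17], [0.538, 0.01, 0.17], [0.638, 0.012, 0.17]]
crate rim [[0.365, 0.153, 0.05], [0.354, 0.42, 0.05], [0.701, 0.425, 0.05], [0.717, 0.163, 0.05]]
knobs [[0.422, -0.007, 0.17], [0.529, -0.005, 0.17], [0.632, -0.001, 0.17]]
stand corners [[0.365, 0.022, 0.028], [0.373, -0.068, 0.028], [0.693, -0.054, 0.028]]
crate rim [[0.357, 0.418, 0.05], [0.729, 0.401, 0.05], [0.685, 0.135, 0.05], [0.352, 0.126, 0.05]]
```

Both views agree and the sizes check out: red box at (0.437, 0.225) with yaw −3°, window centre at (0.4965, −0.249) with yaw −22.5°. I'll move above the box.

send_rows --pt "0 0 -1 -1 -0.8 0 0.85" --pt "0 0 -2 -2 -1.6 0 0.85" --pt "0 0 -3 -3.2 -2.5 0 0.85" --pt "0 0 -4.3 -4.4 -3.4 0 0.85" --pt "0 0 -4.3 -5.6 -4.4 0 0.85" --pt "0 0 -4.3 -6.8 -5.3 0 0.85" --pt "0 0 -4.3 -8 -6.2 0 0.85" --pt "0 0 -4.3 -9 -7.1 0 0.85" --pt "0 0 -4.3 -9.7 -7.6 0 0.85" --pt "0 0 -4.3 -10.17 -7.98 0 0.85" --pt "0 0 -4.3 -10.17 -7.98 0 0.85" --pt "0 0 -4.3 -10.17 -7.98 0 0.85" --pt "0 0 -4.3 -10.17 -7.98 0 0.85" --pt "0 0 -4.3 -10.17 -7.98 0 0.85"

```text
time_s: 1.62
position: [0.4364, 0.2261, 0.2226]
tcp_rot: [[-0.999, 0.049, -0.0], [0.049, 0.999, 0.0], [0.0, 0.0, -1.0]]
force: [-0.1, -1.4, 0.5]
opening: 0.848
grasp_force: 0.0
```

Run:
```python
from h import *
s=read_state();print(s["position"],s["tcp_rot"].round(4).tolist(),s["joint_positions"].round(1),s["opening"])
c=cap("wrist");cv2.imwrite("pics/w1.png",c["image"])
m=redtop(c,(0,0,560,420),.053);ys,xs=np.where(m);print(len(xs));P=plane(c,np.c_[xs,ys],.053);print(rect(P) if len(xs) else 0)
```

```text
[0.43638417 0.22611373 0.22256018] [[-0.9988, 0.0491, -0.0003], [0.0491, 0.9988, 0.0003], [0.0004, 0.0003, -1.0]] [ 14.3  20.  100.8   0.   59.2 -72.9] 0.8477855217686635
1898
(array([435.5, 226. ], dtype=float32), array([56.9, 97.3], dtype=float32), -2.8)
```

View pics/w1.png

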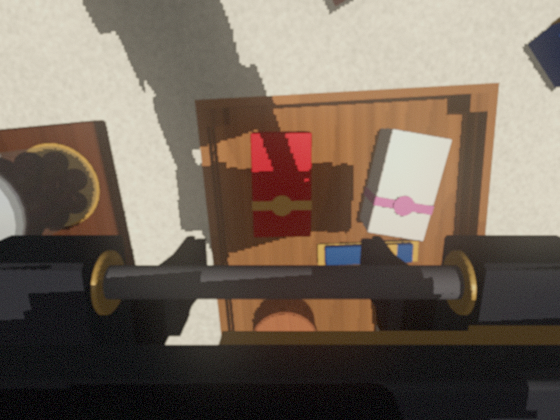

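The wrist view agrees within 1 mm: the red box is at pixels (281,185) and the finger lanes on both sides are clear. I'll descend, grip and watch the force.

send_rows --pt "0 0 0 0 0 0.6 0.85" --pt "0 0 0 0 0 1.4 0.85" --pt "0 0 0 0 0 2.4 0.85" --pt "0 0 0 0 0 3.4 0.85" --pt "0 0 0 0 0 4.3 0.85" --pt "0 0 0 0 0 5.1 0.85" --pt "0 0 0 0 0 5.7 0.85" --pt "0 0 0 0 0 6.2 0.85" --pt "0 0 0 0 0 6.5 0.85" --pt "0 0 0 0 0 6.7 0.85" --pt "0 0 0 0 0 6.75 0.85" --pt "0 0 0 0 0 6.75 0.85" --pt "0 0 0 0 0 6.75 0.85"

```text
time_s: 2.75
position: [0.4376, 0.2255, 0.0207]
tcp_rot: [[-0.999, 0.05, 0.001], [0.05, 0.999, 0.0], [-0.001, 0.0, -1.0]]
force: [-0.1, -0.4, 0.2]
opening: 0.849
grasp_force: 0.0
```

send_rows --pt "0 0 0 0 0 0 0.7" --pt "0 0 0 0 0 0 0.65" --pt "0 0 0 0 0 0 0.6" --pt "0 0 0 0 0 0 0.4" --pt "0 0 0 0 0 0 0.2" --pt "0 0 0 0 0 0 0" --pt "0 0 0 0 0 0 0" --pt "0 0 0 0 0 0 0" --pt "0 0 0 0 0 0 0" --pt "0 0 0 0 0 0 0"

```text
time_s: 3.58
position: [0.4373, 0.2251, 0.0205]
tcp_rot: [[-0.999, 0.05, 0.001], [0.05, 0.999, 0.0], [-0.001, 0.0, -1.0]]
force: [-0.0, -1.2, 5.6]
opening: 0.639
grasp_force: 30.0
```

The opening of 55.6 mm matches the 56 mm box width. I'll lift straight up.

send_rows --pt "0 0 0 0 0 -0.2 0" --pt "0 0 0 0 0 -0.5 0" --pt "0 0 0 0 0 -0.9 0" --pt "0 0 0 0 0 -1.4 0" --pt "0 0 0 0 0 -2 0" --pt "0 0 0 0 0 -2.7 0" --pt "0 0 0 0 0 -3.4 0" --pt "0 0 0 0 0 -4.1 0" --pt "0 0 0 0 0 -4.8 0" --pt "0 0 0 0 0 -5.5 0" --pt "0 0 0 0 0 -6.2 0" --pt "0 0 0 0 0 -6.8 0" --pt "0 0 0 0 0 -7.3 0" --pt "0 0 0 0 0 -7.6 0" --pt "0 0 0 0 0 -7.7 0" --pt "0 0 0 0 0 -7.7 0"

```text
time_s: 4.92
position: [0.437, 0.2252, 0.2515]
tcp_rot: [[-0.999, 0.051, 0.001], [0.051, 0.999, 0.0], [-0.001, 0.0, -1.0]]
force: [-0.6, 0.4, -2.1]
opening: 0.643
grasp_force: 30.0
```

```bash
python3 - <<'E'
from h import *
s=read_state();p=s["position"];R=s["tcp_rot"];print(p,s["grasp_force"],s["force"])
zt=p[2]+.033
for n,roi in (("scene",(250,120,360,250)),("side",(230,40,330,150))):
    c=cap(n);m=redtop(c,roi,zt,50);ys,xs=np.where(m);print(n,len(xs),xs.min(),xs.max(),ys.min(),ys.max())
    cv2.imwrite(f"pics/{n}2.png",c["image"])
d=np.array([.4965,-.249,p[2]])-p;print("tool shift units",(R.T@d/.03).round(2))
E
python3 -c "
import cv2,numpy as np
a=cv2.imread('pics/scene2.png')[100:330,200:400];b=cv2.imread('pics/side2.png')[20:270,200:420]
a=cv2.resize(a,(390,448));b=cv2.resize(b,(394,448));cv2.imwrite('pics/crop2.png',np.hstack([a,b]))"
```

```text
[0.43696951 0.22517923 0.2515472 ] 29.976037368178368 [-0.55963731  0.36338084 -2.08926658]
scene 306 315 359 153 196
side 84 254 282 86 112
tool shift units [ -2.78 -15.69  -0.  ]
```

View pics/crop2.png

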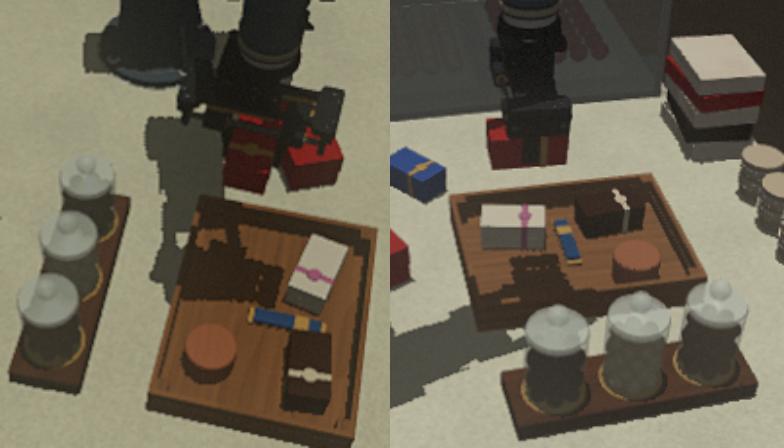

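The box is held level and clear (crop 255,150 in scene, 525,140 in side), and the other goods haven't moved. I'll carry it over the stand at TCP z 0.25, which puts the underside at about 0.24.

send_rows --pt "0 0 0 -0.03 -0.15 0 0" --pt "0 0 0 -0.1 -0.5 0 0" --pt "0 0 0 -0.2 -1.1 0 0" --pt "0 0 0 -0.35 -1.9 0 0" --pt "0 0 0 -0.5 -2.8 0 0" --pt "0 0 0.3 -0.66 -3.7 0 0" --pt "0 0 0.6 -0.82 -4.6 0 0" --pt "0 0 0.9 -0.98 -5.5 0 0" --pt "0 0 1.2 -1.13 -6.4 0 0" --pt "0 0 1.5 -1.29 -7.3 0 0" --pt "0 0 1.8 -1.45 -8.2 0 0" --pt "0 0 2.1 -1.61 -9.1 0 0" --pt "0 0 2.4 -1.77 -10 0 0" --pt "0 0 2.7 -1.93 -10.9 0 0" --pt "0 0 3 -2.09 -11.8 0 0" --pt "0 0 3.3 -2.25 -12.7 0 0" --pt "0 0 3.6 -2.41 -13.6 0 0" --pt "0 0 3.8 -2.55 -14.4 0 0" --pt "0 0 3.92 -2.66 -15 0 0" --pt "0 0 3.92 -2.74 -15.45 0 0"

```text
time_s: 6.68
position: [0.4951, -0.2446, 0.2501]
tcp_rot: [[-0.923, 0.385, -0.001], [0.385, 0.923, 0.0], [0.001, -0.0, -1.0]]
force: [0.0, -0.2, -2.6]
opening: 0.642
grasp_force: 30.0
```

send_rows --pt "0 0 0 0.03 -0.2 0 0" --pt "0 0 0 0.03 -0.23 0 0" --pt "0 0 0 0.03 -0.23 0 0" --pt "0 0 0 0.03 -0.23 0 0"

```text
time_s: 7.02
position: [0.4917, -0.2467, 0.2508]
tcp_rot: [[-0.924, 0.382, -0.001], [0.382, 0.924, 0.001], [0.001, 0.001, -1.0]]
force: [0.5, 0.6, -2.0]
opening: 0.642
grasp_force: 30.0
```

Run:
```python
from h import *
s=read_state();p=s["position"];R=s["tcp_rot"];print(p,R.round(3).tolist(),s["joint_positions"].round(1),s["grasp_force"],s["force"])
d=np.array([.4965,-.249,p[2]])-p;print("shift",(R.T@d/.03).round(2),"yaw y",np.degrees(np.arctan2(R[1,1],R[0,1])))
c=cap("side");cv2.imwrite("pics/s3.png",c["image"]);m=redtop(c,(200,150,450,420),0,40);ys,xs=np.where(m);print(len(xs),xs.min(),xs.max(),ys.min(),ys.max())
```

```text
[ 0.49170841 -0.24669449  0.25081924] [[-0.924, 0.382, -0.001], [0.382, 0.924, 0.001], [0.001, 0.001, -1.0]] [ -38.3   22.6   91.     0.    66.6 -105.9] 29.975992036052048 [ 0.53469093  0.64940419 -1.97270721]
shift [-0.18 -0.01 -0.  ] yaw y 67.5447605527773
297 200 396 150 336
```

View pics/s3.png

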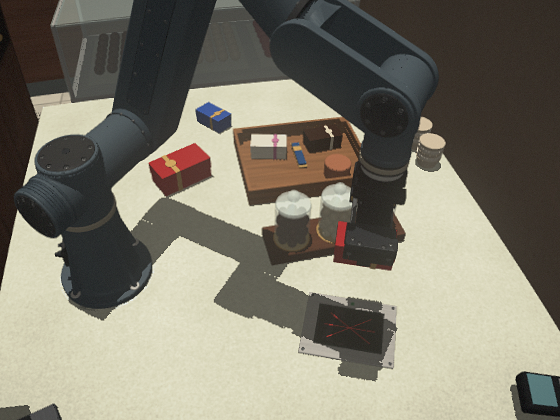

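The box is over the scanner, with the stand and jars untouched (box at side (365,245), window at (350,328)). I'll make the 5 mm correction and descend to a check height.

send_rows --pt "0 0 0 -0.18 0 0.3 0" --pt "0 0 0 -0.18 0 0.8 0" --pt "0 0 0 -0.18 0 1.5 0" --pt "0 0 0 -0.18 0 2.2 0" --pt "0 0 0 -0.18 0 2.9 0" --pt "0 0 0 -0.18 0 3.6 0" --pt "0 0 0 -0.18 0 4.3 0" --pt "0 0 0 -0.18 0 4.9 0" --pt "0 0 0 -0.18 0 5.4 0" --pt "0 0 0 -0.18 0 5.8 0" --pt "0 0 0 -0.18 0 6.1 0" --pt "0 0 0 -0.18 0 6.3 0" --pt "0 0 0 -0.18 0 6.4 0" --pt "0 0 0 -0.18 0 6.5 0" --pt "0 0 0 -0.18 0 6.5 0" --pt "0 0 0 -0.18 0 6.5 0" --pt "0 0 0 -0.18 0 6.5 0"

```text
time_s: 8.48
position: [0.4977, -0.2503, 0.0567]
tcp_rot: [[-0.924, 0.383, 0.001], [0.383, 0.924, -0.001], [-0.001, -0.0, -1.0]]
force: [-0.3, -0.3, -1.6]
opening: 0.642
grasp_force: 30.0
```

Run:
```python
from h import *
s=read_state();p=s["position"];R=s["tcp_rot"];print(p,s["grasp_force"],s["force"])
d=np.array([.4965,-.249,.037])-p;print("shift",(R.T@d/.03).round(2),"yaw y",np.degrees(np.arctan2(R[1,1],R[0,1])))
# predicted box corners in the pictures, if the box is held as assumed
yaw=np.radians(-22.5);o=[]
for n,x0,y0,w,h in(("scene",90,130,150,130),("side",260,220,170,150)):
    c=cap(n);im=c["image"].copy();W=np.linalg.inv(c["c2w"]);K=np.array(c["intrinsics"])
    im=cv2.resize(im[y0:y0+h,x0:x0+w],None,fx=2.6,fy=2.6,interpolation=cv2.INTER_CUBIC)
    for z in(p[2]-.0125,p[2]+.0325):
        for a in(-.05,.05):
            for b in(-.028,.028):
                q=np.array([p[0]+a*np.cos(yaw)-b*np.sin(yaw),p[1]+a*np.sin(yaw)+b*np.cos(yaw),z])
                u=cv2.projectPoints(q[None],cv2.Rodrigues(W[:3,:3])[0],W[:3,3],K,np.array([float(c["k1"]),0,0,0]))[0].ravel()
                cv2.circle(im,tuple(int(t) for t in ((u-[x0,y0]+.5)*2.6)),3,(0,255,0) if z<p[2] else (255,255,0),1)
    o.append(im)
H=max(i.shape[0] for i in o)
o=[cv2.copyMakeBorder(i,0,H-i.shape[0],0,0,cv2.BORDER_CONSTANT) for i in o]
o=np.hstack(o)[:600,:800];print(o.shape);cv2.imwrite("pics/c4.png",o)
```

```text
[ 0.49768086 -0.25030875  0.05666163] 29.97587727382779 [-0.27253084 -0.28139487 -1.64395681]
shift [0.05 0.03 0.66] yaw y 67.50675800879964
(390, 800, 3)
```

View pics/c4.png

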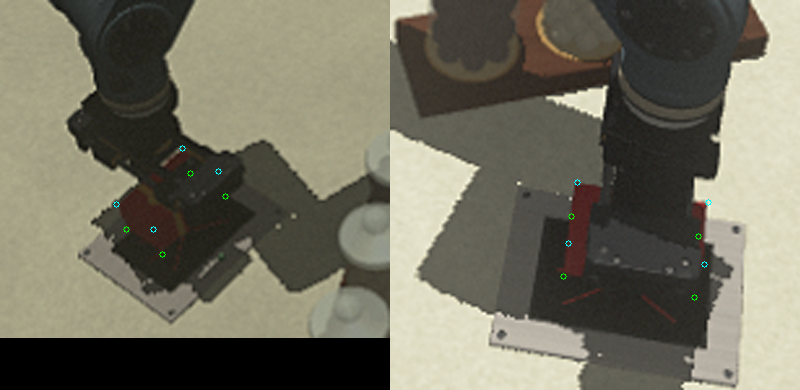

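The box matches the predicted corners in both views: left edge at side crop (577,183)–(564,276), and scene corners at (117,205) and (162,254). It is level, centred and untilted in the grip. I'll descend the last 20 mm.

send_rows --pt "0 0 0 0.05 0.03 0.1 0" --pt "0 0 0 0.05 0.03 0.25 0" --pt "0 0 0 0.05 0.03 0.4 0" --pt "0 0 0 0.05 0.03 0.52 0" --pt "0 0 0 0.05 0.03 0.6 0" --pt "0 0 0 0.05 0.03 0.65 0" --pt "0 0 0 0.05 0.03 0.65 0" --pt "0 0 0 0.05 0.03 0.65 0" --pt "0 0 0 0.05 0.03 0.65 0" --pt "0 0 0 0.05 0.03 0.65 0" --pt "0 0 0 0.05 0.03 0.65 0" --pt "0 0 0 0.05 0.03 0.65 0"

```text
time_s: 9.58
position: [0.4963, -0.2487, 0.0367]
tcp_rot: [[-0.924, 0.383, 0.0], [0.383, 0.924, -0.0], [-0.0, -0.0, -1.0]]
force: [0.1, -0.1, -1.6]
opening: 0.641
grasp_force: 30.0
```

Run:
```python
from h import *
s=read_state();p=s["position"];print(p,s["qvel"].round(2),s["grasp_force"],s["force"])
if abs(p[2]-.037)<.006 and np.hypot(p[0]-.4965,p[1]+.249)<.006 and s["grasp_force"]>5: print(bot.hand_in())
```

```text
[ 0.49633546 -0.24868555  0.03673566] [ 0.07  0.07 -0.05 -0.03 -0.1  -0.01] 29.975850339978933 [ 0.11679423 -0.13124676 -1.58638179]
the job is handed in; nothing more can be done
None
```

The job is handed in at about 9.6 s: the red box is held still and level, about 18 mm above the glass and within about 1 mm of the measured window centre; the judge's result was not reported back.

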